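# Take the battery cover off the pencil sharpener

### The job

Open the battery bay of the pencil sharpener that lies on its back: squeeze the cover's snap tab in towards the thumb rib just hard enough to free its catch, tip the tab end up, and draw the far end out from under its lip. Lay the cover flat in the shallow metal tray, outer face up, and let go of it. The cover is thin plastic: neither squeeze it hard nor pry it against the sharpener; leave the other things on the desk alone.

Things in the scene. Friction and masses are not known exactly. Their poses are not given: they have to be found in the camera images.
- cover_mid (a point): Centre of the loose grey battery cover's plate (100 x 56 x 5 mm, about 85 g), mid-thickness; x from its tab end to its far end, z out of its outer face. The plate starts flush in the bay with 1.5 mm play all round. Under the plate's underside the tab and two feet in the far half reach 10 mm down, so it rests level on a flat floor. Thin plastic: a squeeze of over 16 N a side cracks it.
- tab_end (a point): Middle of the plate's edge at the tab end, mid-thickness (x = -50 mm from cover_mid), axes as cover_mid. An upright snap tab, 22 mm wide (y), 4 mm thick, rises 22 mm above the plate here, its outer face at this x. It slides straight in (+x) against a spring: 1.5 N to start, 1.6 N more per mm, stop at 11 mm (past 9 mm the force is over 16 N). It springs back when let go.
- grip (a point): Point on the cover 32 mm before cover_mid in x and 16 mm above the plate's outer face, roughly between tab and thumb rib; axes as cover_mid. The rib (28 mm wide, 5 mm thick, 22 mm high) is rigid, but its place differs from unit to unit: its far face lies 28 to 44 mm (+x) from the tab's outer face; find it by feel or eye. Pinch rib and tab together along x.
- barb (a point): Barb low on the tab's outer side (tab at rest; this point stays with the cover), 10 mm below the plate's top, axes as cover_mid. It sits under the sharpener's near lip (2 mm play) and holds the tab end down. Free after 4 to 7 mm of tab travel (8 to 12.7 N), least when the cover is nudged to +x in its play. Keep the tab pressed till the barb is above the bay.
- far_end (a point): Middle of the plate's far edge (x = +50 mm from cover_mid), axes as cover_mid. Two tongues just under the plate reach 8 mm past it, 6.5 mm under the sharpener's far lip. With the tab pressed the cover tips about a line 10 mm before this edge, at the underside; the barb is above the bay from some 8 degrees on. Tipped 10 to 20 degrees it draws out along its own -x (10 mm or more).
- sharpener: White desktop pencil sharpener, fixed, lying on its back: 176 (x) x 96 (y) x 62 mm high; origin at the centre of its underside, z up. The battery bay opens in its flat top, cover centred on it; sharpener's x runs from the cover's tab end to its far end, within a little.
- tray: Shallow aluminium tray, fixed, on the desk: outside 206 (x) x 156 (y) x 16 mm, walls and floor 3 mm; origin at the centre of its underside, z up.
- ink: Bystander: ink jar 46 mm across, 62 mm high, standing; origin at the centre of its base.
- scissors: Bystander: steel scissors with black handles lying on the desk, about 215 x 86 x 12 mm; origin at the pivot, desk level; x towards the points.
- brush: Bystander: flat paint brush about 200 mm long lying on the desk along its x; origin at desk level.
There are look-alikes about, which are no part of the job. There is more than one size of the part that bears cover_mid; the job needs the smallest.

How it is judged:
On the way, in this order (a step that is already met when the one before it is completed fails the run):
1. the cover's tab end is tipped up at least 12 mm out of the bay while its far end is still down under its lip (z of tab_end in the frame of sharpener above 0.0715 m and z of far_end in the frame of sharpener below 0.064 m and x of far_end in the frame of sharpener above 0.042 m), for 0.1 s.
2. the whole cover is out of the bay, above the sharpener (z of each of far_end, tab_end in the frame of sharpener above 0.08 m), for 0.1 s.
At the end, for the whole second after the job is handed in: The cover lies at rest and released on the tray's floor: its centre within 50 mm of the tray's centre along both tray axes and 12.5 to 18.5 mm above the tray's underside, outer face up and level within 0.06 rad (x of cover_mid in the frame of tray between -0.05 and 0.05 m and y of cover_mid in the frame of tray between -0.05 and 0.05 m and z of cover_mid in the frame of tray between 0.0125 and 0.0185 m and angle between cover_mid's own z axis and vertical below 0.06 rad and linear speed of cover below 0.02 m/s and contact force between the fingers and cover below 0.1 N); the robot touches nothing.
It fails at once if the cover is squeezed by the fingers with more than 16 N a side, 32 N over both fingers together (it cracks) (contact force between the fingers and cover above 32 N).
It fails at once if the cover is pried against the sharpener with more than 20 N (contact force between cover and sharpener above 20 N).
It fails at once if the ink jar is moved by more than 15 mm (distance of ink from where it was at the start of the episode above 0.015 m).
It fails at once if the scissors are moved by more than 15 mm (distance of scissors from where it was at the start of the episode above 0.015 m).
It fails at once if the brush is moved by more than 15 mm (distance of brush from where it was at the start of the episode above 0.015 m).
It also fails if it takes over 72 s, if anything falls off the work surface, if the arm or the gripper's body presses on something with over 40 N, if the wrist force passes 120 N, or if a joint passes its speed limit or range.

### The arm

A 7-joint arm with a two-finger parallel gripper is mounted at the origin on the work surface. World frame = base frame: x ahead of the robot, y to its left, z up, the work surface at z = 0. Lengths are in m, angles in rad, forces in N, time in s.
With the tool pointing down it reaches from about 0.35 to 0.9 m from the base axis. Payload 8.1 kg.
Tool frame: the origin (TCP) lies between the finger pads; the fingertips stand ahead of it and the grasp point (between the pads) is the TCP (arm.nose_length is the z of the fingertips in the tool frame, in m); z points along the fingers, y is the line along which they close (so a half turn about z gives the same grasp; the last joint's range is limited). The gripper opens to 92 mm and grips with 3 to 60 N. Pads are 19 mm wide; open, the fingers measure 130 mm over their backs; the gripper's body (75 mm by 190 mm) begins 47 mm behind the grasp point.
Start: joints at [-1.387, 0.434, 0.025, 1.573, -0.012, 1.134, -0.075], TCP at [0.177, 0.599, 0.246] pointing down, gripper open.
Joint ranges: [-2.62, 2.62], [-0.44, 2.09], [-1.27, 1.32], [0.08, 2.57], [-1.32, 4.46], [0.12, 2], [-2.74, 2.74]. Speed limits (rad/s): [2.22, 2.22, 3.01, 3.01, 3.14, 3.14, 3.14].

### API

Orientations are given as a rotation vector (axis times angle).
In Python, from cell import sensors, optics, arm gives the robot as it stands.
- The arm moves only by the tool arm_command, never from a script. Its argument "deltas" is one flat list of numbers, 7 for each row, row after row: the turn, a rotation vector about the world's x, y, z as a fraction of full scale, then the shift along the world's x, y, z as a fraction of full scale, then the finger opening in mm, from 0 to 91.8. In form: [wx, wy, wz, dx, dy, dz, fingers, wx, wy, wz, dx, dy, dz, fingers, ...]. A call has 1 to 20 rows; each row is the pose to reach, as a shift and turn from the pose commanded when the call began; what a row does not reach only later rows make up. Full scale, the value 1, is 1 m for a shift and 90 degrees for a turn. A row lasts 1/10 s, in which the tool goes at most 50 mm and 8.59 degrees, less where a joint would pass 70% of its speed; a pose out of reach is approached as far as the arm can. A call with a number of a shift or a turn outside -1 to 1 is refused whole. A call with a gripper value outside its range is refused whole. The fingers move at their own pace and stop on an object; "force" is the grip in N (left out, the last holds). Time passes only in rows, so rows that repeat a pose let the fingers close. It gives the time, the measured TCP pose, the force, the opening and the grip force at its end, in the units of the state.
- sensors.observe(): the state, without advancing time (a new reading comes with each control period).
- optics.get_image(name): name is "side" or "top" or "wrist"; returns the picture (384x512x3 uint8, blue, green, red); there is no depth.
- optics.calibration(name): a dict with "camera_matrix" (3x3 intrinsics, pixels), "rvec" (rotation vector, rad) and "tvec" (3), from world to camera coordinates, as OpenCV has them. Camera axes: x right, y down, z forward; pixel columns grow to the right and rows downward; lengths in m; the calibration is good to about 2 mm. A picture is of the moment at which its call begins: read the wrist's pose just before it. calibration takes no time and is no camera call; for the wrist camera it gives the pose at the moment of the call.
- arm.sign_off(): hands the job in; it is judged then, once.
The state is a dict: "clock": time; "joints": joint angles; "dq": joint speeds; "joint_efforts": joint torques, N m; "position": TCP position; "ee_rot": TCP orientation; "force": force on the tool from outside, world axes, zero at the start; "ft_torque": the same for the moment, N m; "width": opening from 0.0 (shut) to 1.0 (fully open); "gripper_force": force on a finger pad.
Only numpy, scipy, OpenCV 4.12 (cv2) and the standard library are available. Lean on these libraries where they do the work, as an engineer would, in place of code of your own. Each camera call takes 0.05 s, during which the arm holds its last target. There are 200 camera calls.

## Working session

There is one attempt and no reset: what is moved stays moved. The work goes in short steps, Python scripts to look and compute and a tool call to move; the robot and the scene stay as the last step left them, time stands still between calls to the robot, and variables do not carry over. Pictures are saved under pics/ and viewed, at most 10 in all, crops included, and the job is handed in when it is done.

Besides the shell and the picture viewer there is one more tool, called as name(argument=value, ...) on one line, values as JSON. arm_command: Moves the arm, as the interface text tells. Its arguments: {"type":"object","properties":{"deltas":{"type":"array","items":{"type":"number"}},"force":{"type":"number"}},"required":["deltas"]}

```bash
mkdir -p pics; ls; python3 - <<'E'
from cell import sensors, optics, arm
import cv2,numpy as np
s=sensors.observe();print(s, arm.nose_length)
a=optics.get_image("top");b=optics.get_image("side")
cv2.imwrite("pics/top.png",cv2.resize(a,(800,600),interpolation=3));cv2.imwrite("pics/side.png",cv2.resize(b,(800,600),interpolation=3))
for n in("top","side","wrist"):print(n,optics.calibration(n))
E
```

```text
pics
{'clock': 0.0, 'joints': array([-1.3865984 ,  0.43522698,  0.02496654,  1.57409316, -0.01156396,
        1.13398324, -0.07512384]), 'dq': array([-0.00019359, -0.00108903, -0.00087715, -0.00133385, -0.00066649,
        0.00092139, -0.00102982]), 'joint_efforts': array([-7.63269636e-04, -6.67846584e+01,  9.84681845e-01, -3.14469230e+01,
       -6.05832646e-02,  4.25973139e-02,  1.79173753e-04]), 'position': array([0.17672653, 0.59899836, 0.24494392]), 'ee_rot': array([-4.49063890e-01, -3.10927854e+00,  2.45936259e-03]), 'force': array([0.61411618, 0.54954658, 0.51151376]), 'ft_torque': array([0.00614292, 0.02353423, 0.02134891]), 'gripper_force': 0.0, 'width': 0.9984493905024424} 0.019
top {'camera_matrix': array([[496.46776641,   0.        , 254.31534671],
       [  0.        , 496.46776641, 187.79085226],
       [  0.        ,   0.        ,   1.        ]]), 'rvec': array([ 2.14554378, -2.1212578 ,  0.19551289]), 'tvec': array([-0.03114911,  0.56869879,  1.2300205 ])}
side {'camera_matrix': array([[355.2475447 ,   0.        , 260.99142392],
       [  0.        , 355.2475447 , 193.59831041],
       [  0.        ,   0.        ,   1.        ]]), 'rvec': array([ 2.32632173, -0.05545585,  0.04286424]), 'tvec': array([-0.5737407 ,  0.0478634 ,  1.16402407])}
wrist {'camera_matrix': array([[325.61159369,   0.        , 259.00743877],
       [  0.        , 325.61159369, 198.3882567 ],
       [  0.        ,   0.        ,   1.        ]]), 'rvec': array([-2.31935474, -1.73349684, -0.25401966]), 'tvec': array([-0.62496785, -0.03561003,  0.39082393])}
```

View pics/top.png

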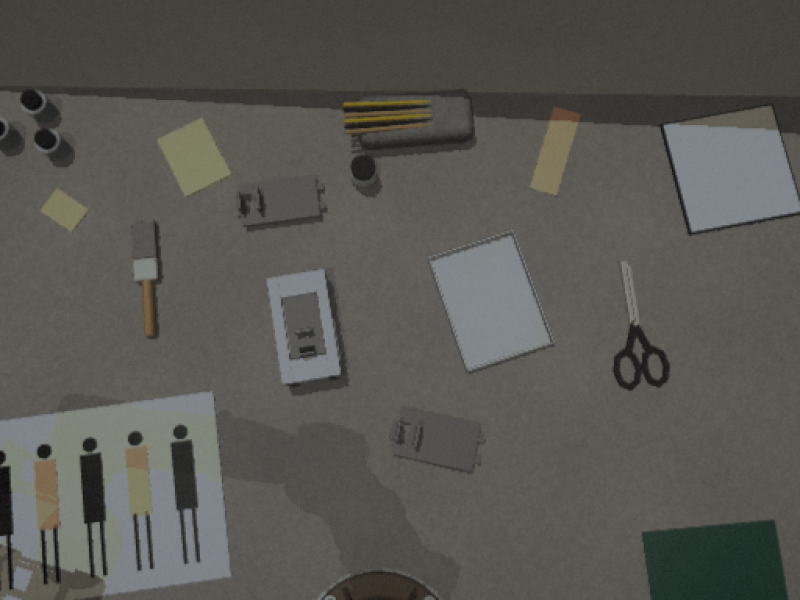

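View pics/side.png

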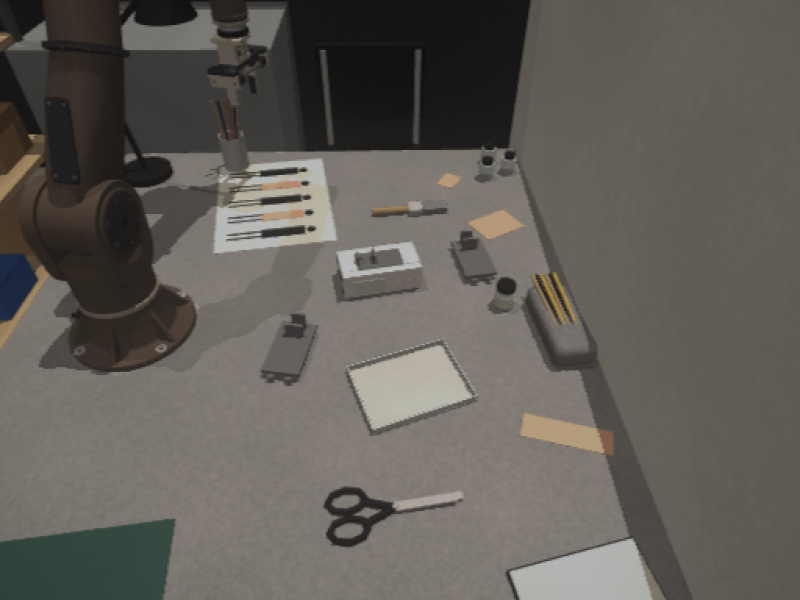

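Top view: the bay's cover is at (303,325) in the white sharpener. Two look-alike grey covers lie loose on the desk at (280,202) and (437,440) and look larger. The one in the bay fits the description (set in the sharpener, tab end towards the robot). The tray is at (490,300). I'll confirm with one crop.

```bash
cat > h.py <<'E'
from cell import sensors, optics, arm
import cv2,numpy as np
from scipy.spatial.transform import Rotation as R
def unproj(cal,uv,z):
    """pixels -> world points on the plane of height z"""
    K,r,t=cal["camera_matrix"],cv2.Rodrigues(np.array(cal["rvec"]))[0],np.array(cal["tvec"])
    uv=np.atleast_2d(np.array(uv,float)); d=np.c_[uv,np.ones(len(uv))]@np.linalg.inv(K).T@r
    c=-r.T@t; return c+d*((z-c[2])/d[:,2])[:,None]
def proj(cal,P): return cv2.projectPoints(np.array(P,float),np.array(cal["rvec"]),np.array(cal["tvec"]),cal["camera_matrix"],None)[0][:,0]
def bright(im,g=2.2): return cv2.convertScaleAbs(im,alpha=g)
E
python3 - <<'E'
from h import *
a=cv2.imread("pics/top.png")
a=optics.get_image("top")
c=a[165:255,160:230]; cv2.imwrite("pics/crop.png",bright(cv2.resize(c,None,fx=6.6,fy=6.6,interpolation=3),2))
g=cv2.cvtColor(a,6)
cal=optics.calibration("top")
# white regions: sharpener top, tray
_,m=cv2.threshold(g,105,255,0)
for th in(85,100,115):
  cs,_=cv2.findContours((g>th).astype(np.uint8),0,2)
  for k in cs:
    ar=cv2.contourArea(k)
    if ar>1000:
      (cx,cy),wh,an=cv2.minAreaRect(k)
      if 150<cx<360 and 130<cy<260: 
        z=.062 if cx<240 else .016
        bp=cv2.boxPoints(((cx,cy),wh,an)); w=unproj(cal,bp,z)
        print(th,cx,cy,wh,an,w.mean(0).round(4),np.linalg.norm(np.diff(w,axis=0),axis=1).round(4),np.degrees(np.arctan2(*(w[1]-w[0])[1::-1])))
for n,uv in dict(la1=[[238,222],[320,222]],la2=[[397,440],[480,450]]).items():
  w=unproj(cal,np.array(uv)*.64,.012);print(n,w.round(3),np.linalg.norm(w[1]-w[0]))
E
```

```text
85 255.5 220.5 (511.0, 325.0) 0.0 [ 0.5127 -0.0317  0.016 ] [0.8561 1.4188 0.8642] 5.681283869099015
100 193.32080078125 208.33526611328125 (69.03397369384766, 38.69855499267578) 81.25383758544922 [0.5132 0.1294 0.062 ] [0.0988 0.177  0.0965] -80.32699050256808
100 313.28533935546875 193.17745971679688 (74.45626831054688, 56.49418640136719) 70.97439575195312 [ 0.5637 -0.1809  0.016 ] [0.1528 0.1989 0.149 ] -69.91464619621335
115 193.58502197265625 208.40640258789062 (68.29139709472656, 37.83872604370117) 80.90972137451172 [0.513  0.1288 0.062 ] [0.0966 0.1751 0.0943] -79.97557873332869
115 313.3459167480469 193.05313110351562 (74.26068115234375, 56.1682014465332) 70.97439575195312 [ 0.564  -0.1811  0.016 ] [0.1519 0.1984 0.1482] -69.91464422874976
la1 [[0.697 0.251 0.012]
 [0.699 0.11  0.012]] 0.14131000241212704
la2 [[ 0.331 -0.027  0.012]
 [ 0.316 -0.163  0.012]] 0.13731303255869948
```

View pics/crop.png

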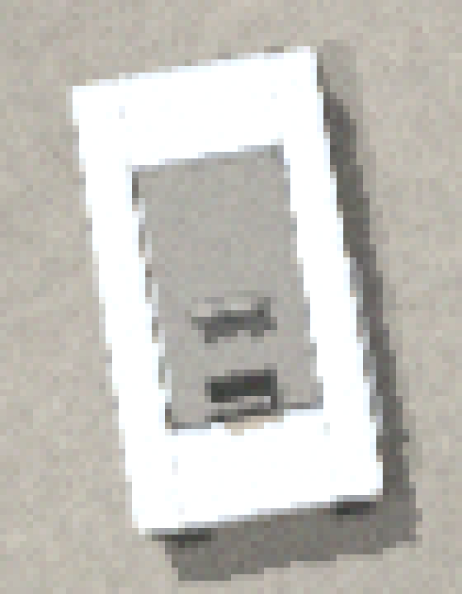

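The crop confirms it. The cover sits in the bay: tab at crop (243,400), rib at (232,315). Its ~100 mm plate is smaller than the loose covers (over 125 mm). Sharpener: centre (0.513,0.129), yaw ≈10°, size 175×96 mm as expected. Tray: centre (0.564,−0.181), yaw ≈20°. I'll move above the grip point now.

arm_command(deltas=[-0.0,0,-0.709,0.305,-0.4755,0,80,0,0,-0.709,0.305,-0.4755,0,80,0,0,-0.709,0.305,-0.4755,0,80,0,0,-0.709,0.305,-0.4755,0,80,0,0,-0.709,0.305,-0.4755,0,80,0,0,-0.709,0.305,-0.4755,0,80,0,0,-0.709,0.305,-0.4755,0,80,0,0,-0.709,0.305,-0.4755,0,80,0,0,-0.709,0.305,-0.4755,0,80,0,0,-0.709,0.305,-0.4755,0,80,0,0,-0.709,0.305,-0.4755,0,80,0,0,-0.709,0.305,-0.4755,0,80,0,0,-0.709,0.305,-0.4755,-0.065,80,0,0,-0.709,0.305,-0.4755,-0.065,80,0,0,-0.709,0.305,-0.4755,-0.065,80,0,0,-0.709,0.305,-0.4755,-0.065,80], force=13)

```text
clock: 1.75
position: [0.482, 0.124, 0.1811]
ee_rot: [2.025, 2.402, -0.0]
force: [0.2, 0.4, 0.4]
width: 0.873
gripper_force: 0.0
```

```bash
python3 - <<'E'
from h import *
s=sensors.observe();cal=optics.calibration("wrist");a=optics.get_image("wrist")
print(s["position"],R.from_rotvec(s["ee_rot"]).as_matrix().round(3),s["force"],s["width"],s["clock"])
np.savez("w1.npz",a=a,**{k:np.array(v) for k,v in cal.items()})
r=cv2.Rodrigues(np.array(cal["rvec"]))[0];print(-r.T@cal["tvec"],r[2])
# expected points
c=np.array([.513,.129]);x=np.array([np.cos(.171),np.sin(.171)])
for d,z in((-.05,.084),(-.018,.084),(-.05,.062),(.05,.062)):print(d,z,proj(cal,[[*(c+d*x),z]]))
cv2.imwrite("pics/w1.png",bright(cv2.resize(a,(800,600),interpolation=3),1.8))
E
```

```text
[0.48199714 0.12398891 0.18112312] [[-0.169  0.986 -0.   ]
 [ 0.986  0.169 -0.   ]
 [-0.    -0.    -1.   ]] [0.19594178 0.43485451 0.42166012] 0.8726378913073124 1.75
[0.46858069 0.20163481 0.31978966] [ 0.04904252 -0.2840383  -0.95755787]
-0.05 0.084 [[234.67524427 208.65142604]]
-0.018 0.084 [[276.58955374 208.59672324]]
-0.05 0.062 [[236.56630773 200.19254866]]
0.05 0.062 [[357.31612938 200.03493503]]
```

View pics/w1.png

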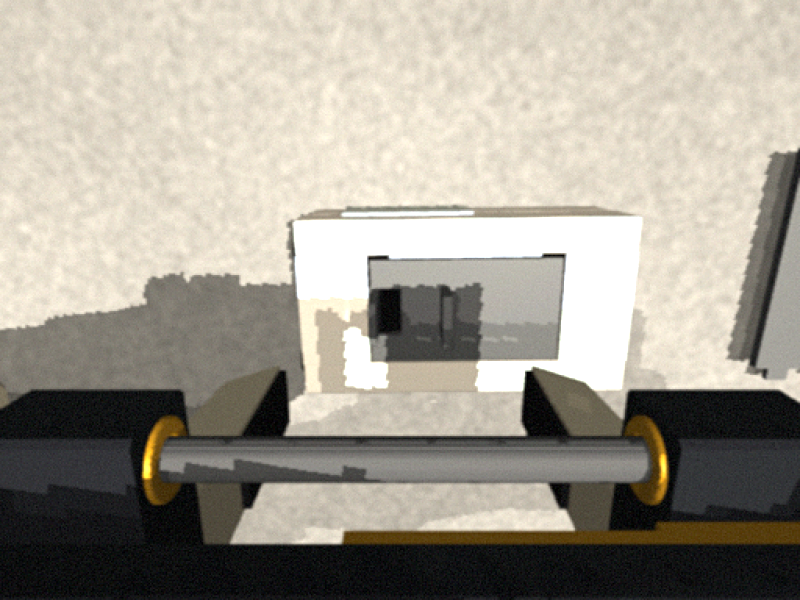

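The wrist view shows the bay at columns 369–562. The tab is at about 372–401 and the rib's far face at about 456 (row 308). That puts rib far face ≈41 mm from tab outer face, and the estimate holds to about 2 mm. I'll descend with the pinch centred ~25 mm before cover_mid, fingertips 3.5 mm above the plate.

arm_command(deltas=[0,0,0,0.006,0.002,-0.045,70,0,0,0,0.006,0.002,-0.08,64,0,0,0,0.006,0.002,-0.0965,60,0,0,0,0.006,0.002,-0.0965,60,0,0,0,0.006,0.002,-0.0965,60,0,0,0,0.006,0.002,-0.0965,60,0,0,0,0.006,0.002,-0.0965,60], force=3)

```text
clock: 2.5
position: [0.4887, 0.1264, 0.0856]
ee_rot: [2.024, 2.402, 0.004]
force: [-0.1, -0.1, 0.8]
width: 0.653
gripper_force: 0.0
```

```bash
python3 - <<'E'
from h import *
a=optics.get_image("wrist");cv2.imwrite("pics/w2.png",bright(cv2.resize(a,(800,600),interpolation=3),2.2))
E
```

```text
(no output)
```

View pics/w2.png

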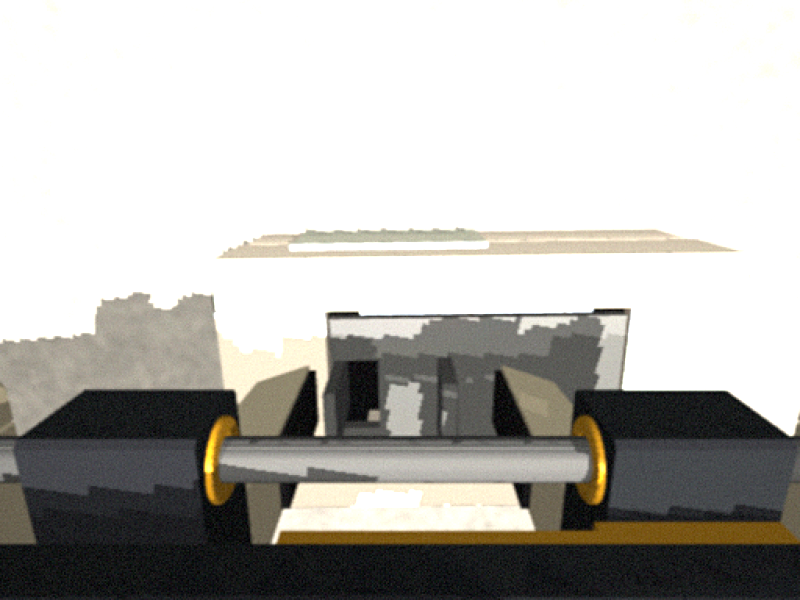

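Fingers straddle tab and rib: finger inner faces at columns 316 and 496, tab outer face ≈332, rib far face ≈457. That matches the plan (D ≈ 41 mm). I'll feel with a light closing first.

arm_command(deltas=[0,0,0,0,0,0,52,0,0,0,0,0,0,46,0,0,0,0,0,0,43,0,0,0,0,0,0,40,0,0,0,0,0,0,37,0,0,0,0,0,0,35,0,0,0,0,0,0,35,0,0,0,0,0,0,35], force=4)

```text
clock: 3.35
position: [0.4873, 0.126, 0.0841]
ee_rot: [-2.024, -2.402, 0.001]
force: [-4.8, -0.1, 2.3]
width: 0.419
gripper_force: 4.0
```

arm_command(deltas=[0,0,0,0,0,0,37,0,0,0,0,0,0,36,0,0,0,0,0,0,35,0,0,0,0,0,0,34,0,0,0,0,0,0,33,0,0,0,0,0,0,32,0,0,0,0,0,0,31,0,0,0,0,0,0,30,0,0,0,0,0,0,30,0,0,0,0,0,0,30], force=13.2)

```text
clock: 4.35
position: [0.4879, 0.126, 0.0843]
ee_rot: [2.025, 2.402, 0.0]
force: [0.8, -0.5, -0.7]
width: 0.374
gripper_force: 13.2
```

Rib and tab are pinched: width 34.3 mm, so D ≈ 41.6 mm and tab travel ≈7.3 mm, with hardly any net force. I'll start tipping gently.

arm_command(deltas=[-0.0025,0.0146,0,0.0006,0.0001,0.0015,30,-0.005,0.0292,0,0.0013,0.0002,0.003,30,-0.0075,0.0438,0,0.0021,0.0004,0.0045,30,-0.0075,0.0438,0,0.0021,0.0004,0.0045,30])

```text
clock: 4.75
position: [0.4907, 0.1265, 0.0888]
ee_rot: [-1.995, -2.367, 0.082]
force: [-0.0, 0.2, -0.6]
width: 0.375
gripper_force: 13.2
```

arm_command(deltas=[-0.0042,0.0246,0,0.0013,0.0002,0.0024,30,-0.0085,0.0493,0,0.0026,0.0004,0.0048,30,-0.0127,0.074,0,0.0041,0.0007,0.0071,30,-0.0169,0.0986,0,0.0056,0.0009,0.0094,30,-0.0169,0.0986,0,0.0056,0.0009,0.0094,30,-0.0169,0.0986,0,0.0056,0.0009,0.0094,30,-0.0169,0.0986,0,0.0056,0.0009,0.0094,30])

```text
clock: 5.45
position: [0.4951, 0.1272, 0.098]
ee_rot: [-1.923, -2.282, 0.259]
force: [-0.6, -1.1, -0.2]
width: 0.37
gripper_force: 13.2
```

```bash
python3 - <<'E'
from h import *
a=optics.get_image("side");w=optics.get_image("wrist")
c=a[120:220,190:300]
cv2.imwrite("pics/tip.png",np.hstack([bright(cv2.resize(c,(440,400),interpolation=3),2.2)[:,:],bright(cv2.resize(w[150:300,180:460],(360,400*1),interpolation=3),1.6)]))
E
```

```text
(no output)
```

View pics/tip.png

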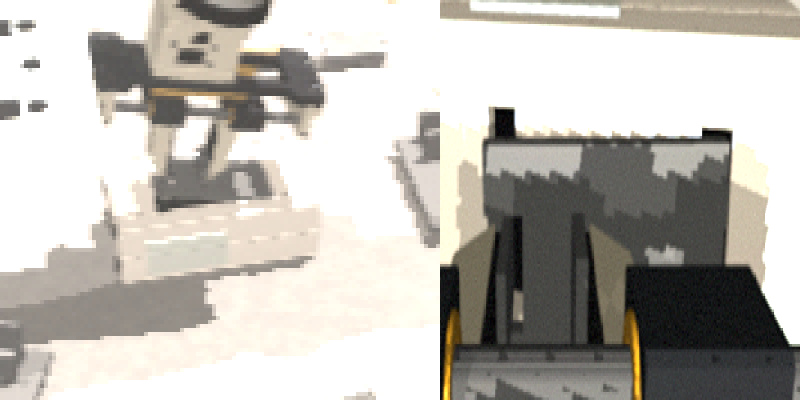

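The side crop, left half, shows the gripper tilted with the plate's tab end up at (165,185). In the wrist crop, right half, the tab and rib are held between the fingers at (510–600,270) and the plate follows the tool. I'll draw it out along its own −x.

arm_command(deltas=[0,0,0,-0.0034,-0.0006,0.0008,30,0,0,0,-0.0067,-0.0011,0.0016,30,0,0,0,-0.0101,-0.0017,0.0024,30,0,0,0,-0.0134,-0.0023,0.0032,30,0,0,0,-0.0134,-0.0023,0.0032,30,0,0,0,-0.0134,-0.0023,0.0032,30])

```text
clock: 6.15
position: [0.4821, 0.125, 0.1014]
ee_rot: [-1.923, -2.282, 0.26]
force: [-0.1, 0.2, -0.5]
width: 0.368
gripper_force: 13.2
```

arm_command(deltas=[0,0,0,0,0,0.003,30,0,0,0,0,0,0.008,30,0,0,0,0,0,0.015,30,0,0,0,0,0,0.03,30,0,0,0,0,0,0.05,30,0,0,0,0,0,0.07,30,0.0122,-0.0712,0,0,0,0.075,30,0.0244,-0.1424,0,0,0,0.075,30,0.0244,-0.1424,0,0,0,0.075,30,0.0244,-0.1424,0,0,0,0.075,30,0.0244,-0.1424,0,0,0,0.075,30])

```text
clock: 7.25
position: [0.4829, 0.1253, 0.1767]
ee_rot: [-2.024, -2.402, 0.001]
force: [0.4, 0.5, -0.8]
width: 0.372
gripper_force: 13.2
```

```bash
python3 - <<'E'
from h import *
s=sensors.observe();print(s["force"],s["ft_torque"],R.from_rotvec(s["ee_rot"]).as_matrix().round(3))
w=optics.get_image("wrist");cv2.imwrite("pics/w3.png",np.vstack([bright(cv2.resize(w,(512,384)),1.8)[120:300],bright(optics.get_image("side"),2)[60:260]]))
E
```

```text
[ 0.404918    0.46251433 -0.76425307] [-0.13076459  0.06077609  0.01918185] [[-0.17   0.986 -0.001]
 [ 0.986  0.17  -0.   ]
 [-0.    -0.001 -1.   ]]
```

View pics/w3.png

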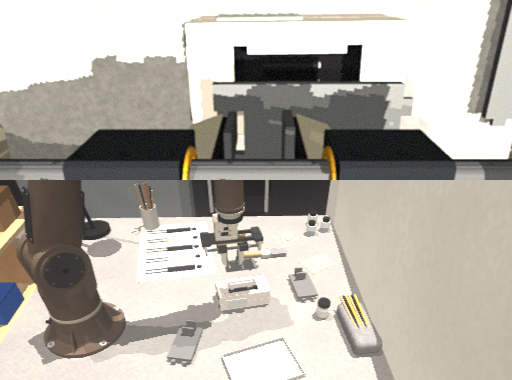

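The cover is out, level and held: the plate is at rows 82–130 of the wrist crop and the bay below it is open. I'll carry it to above the tray and then lower it.

arm_command(deltas=[0,0,0,0.005,-0.03,0,30,0,0,0,0.0125,-0.07,0,30,0,0,0,0.02,-0.11,0,30,0,0,0,0.0265,-0.15,0,30,0,0,0,0.034,-0.19,0,30,0,0,0,0.041,-0.23,0,30,0,0,0,0.048,-0.27,0,30,0,0,0,0.053,-0.295,-0.01,30,0,0,0,0.0555,-0.3107,-0.04,30,0,0,0,0.0555,-0.3107,-0.08,30,0,0,0,0.0555,-0.3107,-0.11,30,0,0,0,0.0555,-0.3107,-0.125,30,0,0,0,0.0555,-0.3107,-0.13,30,0,0,0,0.0555,-0.3107,-0.13,30,0,0,0,0.0555,-0.3107,-0.13,30])

```text
clock: 8.85
position: [0.5387, -0.186, 0.0476]
ee_rot: [2.023, 2.401, 0.001]
force: [0.1, -1.2, -1.4]
width: 0.37
gripper_force: 13.2
```

```bash
python3 - <<'E'
from h import *
s=sensors.observe();print(s["force"],s["ft_torque"],s["position"])
t=bright(optics.get_image("top"),2)[130:260,240:400];w=bright(optics.get_image("wrist"),1.8)
cv2.imwrite("pics/w4.png",np.hstack([cv2.resize(w,(400,300)),cv2.resize(t,(370,300),interpolation=3)]))
E
```

```text
[ 0.12619971 -1.18417272 -1.4338172 ] [-0.04906047 -0.01157668 -0.0207256 ] [ 0.5386699  -0.18603392  0.04755398]
```

View pics/w4.png

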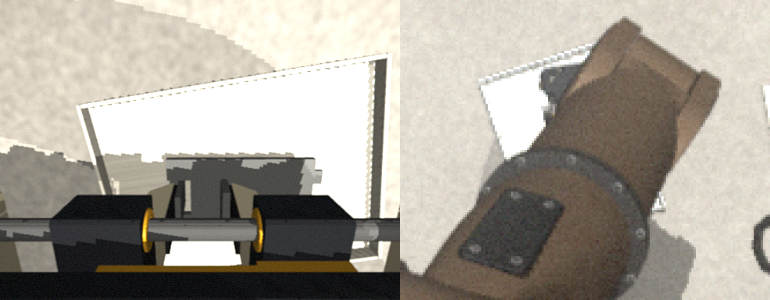

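The wrist view, left half, shows the plate at (165–315,160–210), well inside the tray. I'll lower it to the floor.

arm_command(deltas=[0,0,0,0,0,-0.002,30,0,0,0,0,0,-0.004,30,0,0,0,0,0,-0.0055,30,0,0,0,0,0,-0.0065,30,0,0,0,0,0,-0.0065,30,0,0,0,0,0,-0.0065,30])

```text
clock: 9.55
position: [0.5378, -0.1857, 0.04]
ee_rot: [2.024, 2.402, 0.0]
force: [-1.0, 1.2, 1.5]
width: 0.366
gripper_force: 13.2
```

arm_command(deltas=[0,0,0,0,0,-0.0005,36,0,0,0,0,0,-0.0005,40,0,0,0,0,0,-0.0005,46,0,0,0,0,0,0,54,0,0,0,0,0,0,62,0,0,0,0,0,0,66,0,0,0,0,0,0,66,0,0,0,0,0,0.01,66,0,0,0,0,0,0.04,66,0,0,0,0,0,0.09,66,0,0,0,0,0,0.14,66,0,0,0,0,0,0.16,66,0,0,0,0,0,0.16,66,0,0,0,0,0,0.16,66])

```text
clock: 10.95
position: [0.5376, -0.1855, 0.2003]
ee_rot: [2.024, 2.402, 0.001]
force: [-0.7, 0.0, -0.7]
width: 0.718
gripper_force: 0.0
```

```bash
python3 - <<'E'
from h import *
s=sensors.observe();print(s["position"],s["force"],s["clock"])
cal=optics.calibration("wrist");w=optics.get_image("wrist")
c=np.array([.564,-.181])
print(proj(cal,[[*c,.018]]))
t=np.radians(20.1);M=np.array([[np.cos(t),-np.sin(t)],[np.sin(t),np.cos(t)]])
print(proj(cal,[[*(c+M@np.array(q)),.018] for q in((-.05,-.05),(.05,-.05),(.05,.05),(-.05,.05))]).round())
cv2.imwrite("pics/w5.png",bright(cv2.resize(w,(512,384)),1.6))
E
```

```text
[ 0.53756623 -0.18554647  0.20025276] [-0.69333216  0.01500335 -0.72884886] 10.95
[[285.27594559 181.62390399]]
[[246. 235.]
 [340. 219.]
 [328. 123.]
 [227. 142.]]
```

View pics/w5.png

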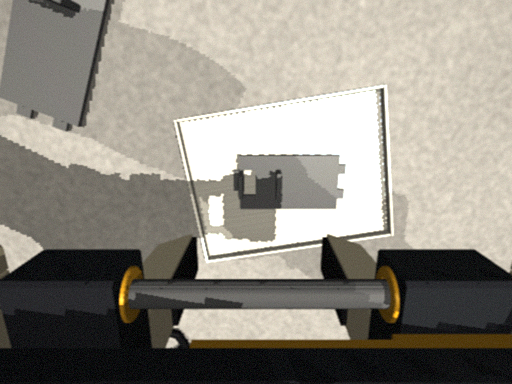

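The cover lies flat in the tray, outer face up, with its centre at about (288,182) against the tray centre at (285,182). The gripper is clear of it.

```bash
python3 -c "
from cell import arm
print(arm.sign_off())"
```

```text
the job is handed in; nothing more can be done
None
```

The battery cover is out of the sharpener and lying flat near the middle of the tray, outer face up and released; I handed the job in at about 11 s on the robot's clock, and sign-off returned no verdict.

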